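Loosen the knurled retaining ring of a heating block by two turns

TASK

The well insert of the heating block is held down by a black knurled retaining ring on top, already backed off by part of its first turn. With a fingertip against the knurled rim, stroke the ring on round anticlockwise (seen from above), again and again, until its white mark has come round to the red index line on the deck for the second time, and leave it lined up there: two full turns out from tight, no further. Do not grasp or lift anything, and leave the vial, the loose cap, the tube rack and the beaker where they stand.

Things in the scene. Friction and masses are not known exactly. Their poses are not given: they have to be found in the camera images.
- ring (a joint): ring angle in rad, not wrapped: 0 = tight, white mark at the red line; grows anticlockwise seen from above (loosening); a turn is 6.283, two turns 12.566. Starts at 2.4 to 5.2, within the first turn, so the mark's first return to the line is one turn. Steady drag of 0.08 N m (1.6 N at the rim); stays where left; does not rise noticeably; nothing stops it at two turns.
- ring_center (a point): point on the ring's vertical axis, half-way up. Black ring, 100 mm outer and 72 mm inner diameter, 22 mm tall, rim free all round, with fine upright ridges (nearly round, grippy). The flat deck is 13 mm below this point and 120 mm above the bench. A fixed white insert with nine wells fills the ring, 3 mm below its top. A fingertip pressed on the rim with 5 to 10 N carries it round.
- ring_mark (a point): the white mark on the ring: a 10 mm wide stripe across its top face and down its rim; this point is on the top face, 43 mm from the axis, and turns with the ring.
- index_mark (a point): inner end of the red index line (26 mm long, 10 mm wide, radial), painted on the deck just outside the ring, 55 mm from the ring's axis, on the side away from the front panel.
- unit: the white heating block, fixed to the bench: a box 230 x 220 mm, 120 mm tall, with a blank display and buttons on the front. Origin on the bench straight below the ring's axis; x points from the front panel to the back (towards the index line), z up. The box reaches from -100 to +130 mm in x and -110 to +110 mm in y.
- vial_center (a point): centre (21 mm up) of a loose amber vial with white cap, 24 mm in diameter, 42 mm tall, standing on the deck in one of its two rear corners. Leave alone.
- rack_center (a point): point 75 mm up on the middle of a clear rack full of black-capped test tubes, 90 x 200 mm (y), 150 mm tall, loose, beside the block. Leave alone.
- beaker_center (a point): centre (43 mm up) of an empty clear beaker, 70 mm in diameter, 85 mm tall, loose. Leave alone.
- cap_center (a point): centre (12 mm up) of a loose black tube cap, 24 mm in diameter, 24 mm tall, standing on the deck in the other rear corner. Leave alone.

How it is judged (in metres and radians):
On the way, in this order (a step that is already met when the one before it is completed fails the run):
1. the ring has been turned out one full turn (value of joint ring above 6.283 rad), for 0.1 s.
2. the ring has come round to the index line for the second time (value of joint ring above 12.117 rad), for 0.1 s.
At the end, for the whole second after the job is handed in: The ring rests two full turns out from tight, its white mark at the red index line to within about 25 degrees (0.45 rad), and the vial and cap (12 mm), rack and beaker (15 mm) are where they stood (value of joint ring between 12.117 and 13.016 rad and velocity of joint ring between -0.05 and 0.05 rad/s and distance of each of vial_center, cap_center from where it was at the start of the episode below 0.012 m and distance of each of rack_center, beaker_center from where it was at the start of the episode below 0.015 m); the robot touches nothing.
It fails at once if the ring was turned out more than two and a quarter turns (value of joint ring above 14.137 rad).
It fails at once if the vial or the cap was moved or lifted (distance of any of vial_center, cap_center from where it was at the start of the episode above 0.012 m).
It fails at once if the rack or the beaker was moved or lifted (distance of any of rack_center, beaker_center from where it was at the start of the episode above 0.015 m).
It also fails if it takes over 67 s, if anything falls off the work surface, if the arm or the gripper's body presses on something with over 40 N, if the wrist force passes 120 N, or if a joint passes its speed limit or range.

ROBOT

A 6-joint arm with a two-finger parallel gripper is mounted at the origin on the work surface. World frame = base frame: x ahead of the robot, y to its left, z up, the work surface at z = 0. Lengths are in mm, angles in degrees, forces in N, time in s.
With the tool pointing down it reaches from about 300 to 775 mm from the base axis. Payload 14.6 kg.
Tool frame: the origin (TCP) lies midway between the tips of the shut fingers; the grasp point (between the pads) lies 19 mm behind it; z points along the fingers, y is the direction in which the jaws open and shut (so a half turn about z gives the same grasp; the last joint's range is limited). The gripper opens to 94 mm and grips with 3 to 60 N. Pads are 16 mm wide; open, the fingers measure 119 mm over their backs; the gripper's body (75 mm by 177 mm) begins 78 mm behind the grasp point.
Start: joints at [61.215, 17.183, 87.147, -0, 75.671, -3.816], TCP at [232.171, 498.584, 205.446] pointing down, gripper open.
Joint ranges: [-173.82, 173.82], [-45.26, 126.66], [13.44, 144.39], [-59.66, 239.66], [0, 175.72], [-146.38, 146.38]. Speed limits (degrees/s): [127.2, 127.2, 147.25, 180, 180, 180].

INTERFACE

Orientations are given as a 3x3 rotation matrix whose columns are the frame's x, y, z axes.
In Python, from station import manip gives the robot as it stands.
- The arm moves only by the shell command python3 -m jog 'ROWS' [OPENING]. ROWS is JSON, one flat list of numbers, 4 for each row, row after row: the shift along the tool's x, y, z in m, then the turn about the tool's z in rad. In form: [dx, dy, dz, turn, dx, dy, dz, turn, ...]. A call has 1 to 10 rows; each row is the pose to reach, as a shift and turn from the pose commanded when the call began, along the tool's axes at that moment; what a row does not reach only later rows make up. A row lasts 1/12 s, in which the tool goes at most 41.7 mm and 7.16 degrees, less where a joint would pass 70% of its speed; a pose out of reach is approached as far as the arm can. A call with a gripper value outside its range is refused whole. OPENING is the opening, from 0 (shut) to 1 (fully open), set as the call begins (- or left out, the last holds). The fingers move at their own pace and stop on an object; the grip force is fixed at half the most. Time passes only in rows, so rows that repeat a pose let the fingers close. It gives the time, the measured TCP pose, the force and the opening at its end, in the units of the state.
- manip.sense(): the state, without advancing time (a new reading comes with each control period).
- manip.snapshot(name): name is "scene" or "top"; returns (picture, depth): 480x640x3 uint8, blue, green, red; 480x640 float32, mm along the optical axis (not along the pixel's ray), 0 where there is no reading.
- manip.calibration(name): a dict with "mtx" (3x3 intrinsics, pixels), "rvec" (rotation vector, rad) and "tvec" (3), from world to camera coordinates, as OpenCV has them. Camera axes: x right, y down, z forward; pixel columns grow to the right and rows downward; lengths in mm; the calibration is good to about 2 mm. A picture is of the moment at which its call begins. calibration takes no time and is no camera call.
- manip.sign_off(): hands the job in, once; it reports no verdict.
The state is a dict: "clock": time; "q": joint angles; "joint_velocities": joint speeds; "joint_torque": joint torques, N m; "tcp_pos": TCP position; "tool_rot": TCP orientation; "wrist_force": force on the tool from outside, world axes, zero at the start; "moment": the same for the moment, N m; "gripper_width": finger opening in mm.
Only numpy, scipy, OpenCV 4.12 (cv2) and the standard library are available. Lean on these libraries where they do the work, as an engineer would, in place of code of your own. Each camera call takes 0.05 s, during which the arm holds its last target.

## Working session

There is one attempt and no reset: what is moved stays moved. The work goes in short steps, Python scripts to look and compute and a shell command to move; the robot and the scene stay as the last step left them, time stands still between calls to the robot, and variables do not carry over. Pictures are saved under pics/ and viewed, and the job is handed in when it is done.

```bash
mkdir -p pics; ls; python3 - <<'E'
from station import manip
import cv2
s=manip.sense(); print(s)
for n in("scene","top"):
    p,d=manip.snapshot(n); cv2.imwrite(f"pics/{n}0.png",p)
    import numpy as np
    np.save(f"pics/{n}0.npy",d); print(n,manip.calibration(n))
E
```

```text
pics
{'clock': 0.0, 'q': array([ 6.12153190e+01,  1.72173919e+01,  8.71799858e+01, -1.30899598e-03,
        7.56706957e+01, -3.81452768e+00]), 'joint_velocities': array([-0.11454443, -0.04268754,  0.00913416,  0.02371335,  0.03092405,
        0.08313127]), 'joint_torque': array([ 2.69125208e-03, -5.31788313e+01, -3.52749753e+01,  7.09518464e-02,
        2.42085446e-02, -1.11345917e-04]), 'tcp_pos': array([232.0493966 , 498.36070292, 204.87177317]), 'tool_rot': array([[-9.06530192e-01,  4.22140622e-01, -5.52695662e-04],
       [ 4.22140980e-01,  9.06529584e-01, -1.05195686e-03],
       [ 5.69612422e-05, -1.18694615e-03, -9.99999294e-01]]), 'wrist_force': array([-0.01225474,  0.31301034,  0.40434735]), 'moment': array([-0.01285161,  0.01800704, -0.0130242 ]), 'gripper_width': 93.8920425685955}
scene {'mtx': array([[454.29625708,   0.        , 320.35888792],
       [  0.        , 454.29625708, 241.91912601],
       [  0.        ,   0.        ,   1.        ]]), 'rvec': array([ 1.64599461,  1.81501682, -0.83033983]), 'tvec': array([  76.83708619, -322.91465564, 1453.62037314])}
top {'mtx': array([[598.43465341,   0.        , 317.26556442],
       [  0.        , 598.43465341, 241.91451894],
       [  0.        ,   0.        ,   1.        ]]), 'rvec': array([ 2.1577    , -2.16126004,  0.14118702]), 'tvec': array([  -1.47247054,  644.0883458 , 1264.2281202 ])}
```

View pics/scene0.png

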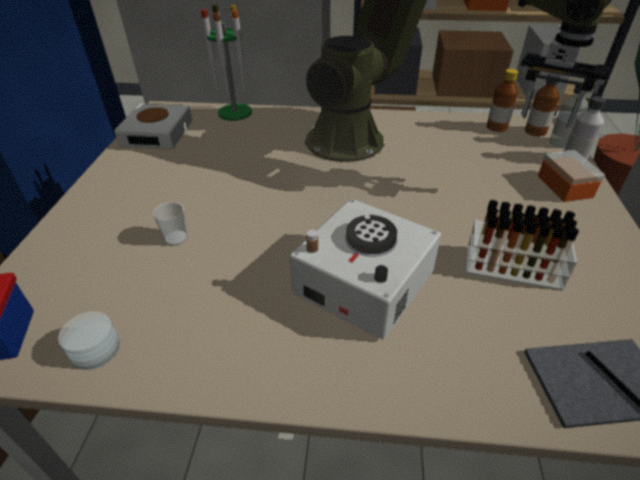

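View pics/top0.png

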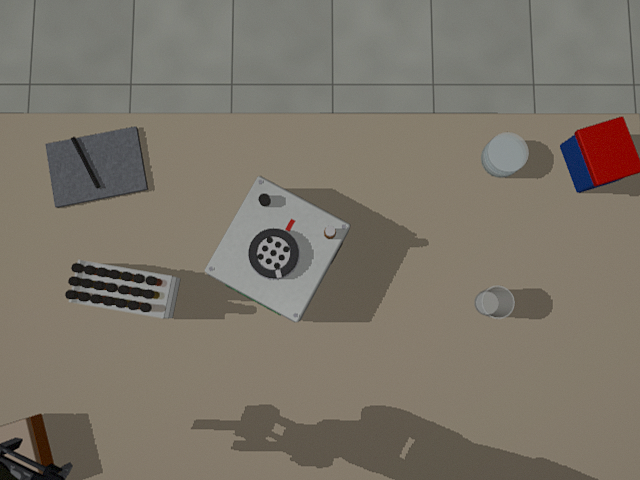

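The top view shows the ring at about (273,254), its white mark at (279,273), the red line at (291,225), the cap at (264,200) and the vial at (330,232). I'll enlarge it and measure.

```bash
cat > h.py <<'E'
import numpy as np, cv2
from station import manip
def px2w(name,u,v,z):
    c=manip.calibration(name); R=cv2.Rodrigues(c["rvec"])[0]; t=np.array(c["tvec"]).ravel()
    ray=R.T@(np.linalg.inv(c["mtx"])@np.array([u,v,1.])); o=-R.T@t
    return o+ray*(z-o[2])/ray[2]
def w2px(name,p):
    c=manip.calibration(name)
    return cv2.projectPoints(np.array(p,float).reshape(-1,1,3),c["rvec"],c["tvec"],c["mtx"],None)[0].reshape(-1,2)
E
python3 - <<'E'
from h import *
p=cv2.imread("pics/top0.png")
cv2.imwrite("pics/top0c.png",cv2.resize(p[170:330,200:360],None,fx=3.75,fy=3.75,interpolation=cv2.INTER_CUBIC))
d=np.load("pics/top0.npy")
for u,v,z in[(273.5,254,142),(279,273,142),(291,225,120),(260,178,120),(348,227,120),(298,320,120),(207,271,120),(264,200,144),(330,232,162),(490,300,85)]:
    print(u,v,px2w("top",u,v,z).round(1),d[int(v),int(u)])
E
```

```text
273.5 254 [607.   85.8 142. ] 1201.4214
279 273 [568.9  74.5 142. ] 1189.233
291 225 [669.1  51.8 120. ] 1228.7548
260 178 [767.7 116.3 120. ] 1237.4312
348 227 [664.8 -65.2 120. ] 1231.085
298 320 [475.8  37.  120. ] 1208.9282
207 271 [574.8 222.  120. ] 1217.5121
264 200 [716.6 105.6 144. ] 1209.33
330 232 [648.5 -27.1 162. ] 1186.8064
490 300 [ 516.1 -361.8   85. ] 1327.0017
```

View pics/top0c.png

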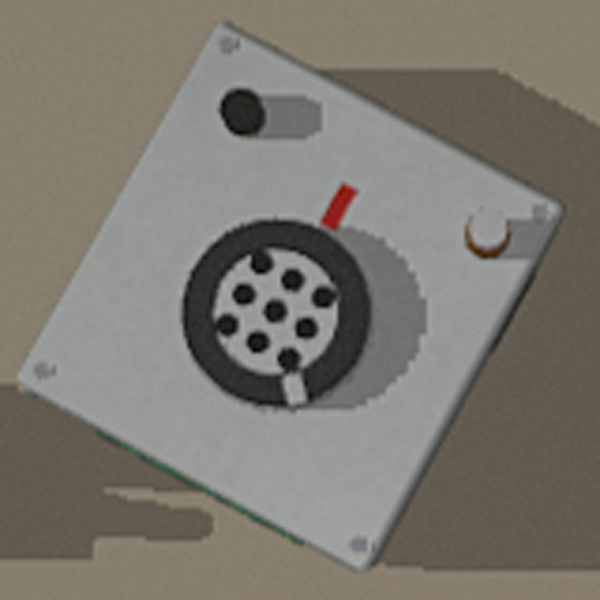

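Ring axis is about (608, 86) and the measured radius of 50 mm matches the given size. The index azimuth is about −29° and the mark about 194°, so the ring starts near 3.9 rad and needs about 8.7 rad more. I'll shut the gripper and go to a start point beside the ring at azimuth −35°, tool x outward, while checking how q6 runs.

```bash
python3 - <<'E'
from h import *
def c(x,y):return np.array([(x+.5)/3.75-.5+200,(y+.5)/3.75-.5+170])
C=px2w("top",*c(277,314),142);M=px2w("top",*c(294,388),142);I=px2w("top",*c(332,225),120);O=px2w("top",*c(348,187),120)
F=(px2w("top",*c(20,383),120)+px2w("top",*c(365,570),120))/2;B=(px2w("top",*c(222,24),120)+px2w("top",*c(562,206),120))/2
az=lambda v:np.degrees(np.arctan2(v[1],v[0]))
print(C,M,I,O,np.linalg.norm((M-C)[:2]),np.linalg.norm((I-C)[:2]),az(M-C),az(I-C),az(O-C),az(O-I),az(B-F),np.linalg.norm(B-F))
u=(B-F)/np.linalg.norm(B-F);print("centre from box",F+100*u)
E
python3 -m jog '[-0.29,-0.11,0,1.25,-0.29,-0.11,0,1.25,-0.29,-0.11,0,1.25,-0.29,-0.11,0,1.25,-0.29,-0.11,0,1.25,-0.29,-0.11,0,1.25,-0.29,-0.11,0,1.25,-0.29,-0.11,0,1.25,-0.29,-0.11,0,1.25,-0.29,-0.11,0,1.25]' 0
python3 -c "
from h import *
s=manip.sense();print(s['q'].round(1),s['tool_rot'].round(3))"
```

```text
[608.30497242  85.76067739 142.        ] [568.71254591  76.43910165 142.        ] [659.53063534  57.53935119 120.        ] [680.56106735  48.85966703 120.        ] 40.67495557195193 58.48514165521086 -166.75164971489605 -28.85132003318341 -27.053289513805293 -22.426928703726233 -28.469459031377614 225.24799585292143
centre from box [610.79198499  84.9268288  120.        ]
clock: 0.93
tcp_pos: [449.4, 275.2, 205.0]
tool_rot: [[0.123, 0.992, -0.001], [0.992, -0.123, -0.0], [-0.001, -0.001, -1.0]]
wrist_force: [-0.0, 0.7, 0.7]
gripper_width: 30.8
[27.5 14.3 90.9 -0.  74.9 34.6] [[ 0.123  0.992 -0.001]
 [ 0.992 -0.123 -0.   ]
 [-0.001 -0.001 -1.   ]]
```

```bash
python3 -m jog '[-0.203,0.247,0,1.03,-0.203,0.247,0,1.03,-0.203,0.247,0,1.03,-0.203,0.247,0,1.03,-0.203,0.247,0,1.03,-0.203,0.247,0,1.03,-0.203,0.247,0,1.03,-0.203,0.247,0,1.03,-0.203,0.247,0,1.03,-0.203,0.247,0,1.03]' 0 && python3 -m jog '[0,0,0,1.03,0,0,0,1.03,0,0,0,1.03,0,0,0,1.03,0,0,0,1.03,0,0,0,1.03,0,0,0,1.03,0,0,0,1.03,0,0,0,1.03,0,0,0,1.03]'
python3 - <<'E'
from h import *
s=manip.sense();print(s['q'].round(1),s['gripper_width'],s['wrist_force'])
p,d=manip.snapshot("scene");cv2.imwrite("pics/s1.png",cv2.resize(p[100:360,240:480],None,fx=2.5,fy=2.3))
p,d=manip.snapshot("top");cv2.imwrite("pics/t1.png",p[100:360,150:450])
E
```

```text
clock: 1.77
tcp_pos: [671.0, 45.0, 204.1]
tool_rot: [[0.912, 0.41, -0.002], [0.41, -0.912, 0.0], [-0.002, -0.001, -1.0]]
wrist_force: [0.1, -0.4, -0.3]
gripper_width: 0.7
clock: 2.6
tcp_pos: [670.2, 47.3, 205.5]
tool_rot: [[0.824, -0.567, -0.0], [-0.567, -0.824, 0.0], [-0.0, 0.0, -1.0]]
wrist_force: [1.2, 0.1, -0.2]
gripper_width: 0.3
[  0.9  33.3  64.3   0.   82.4 125.5] 0.2644484060545774 [ 1.17150922  0.07222829 -0.19587619]
```

View pics/s1.png

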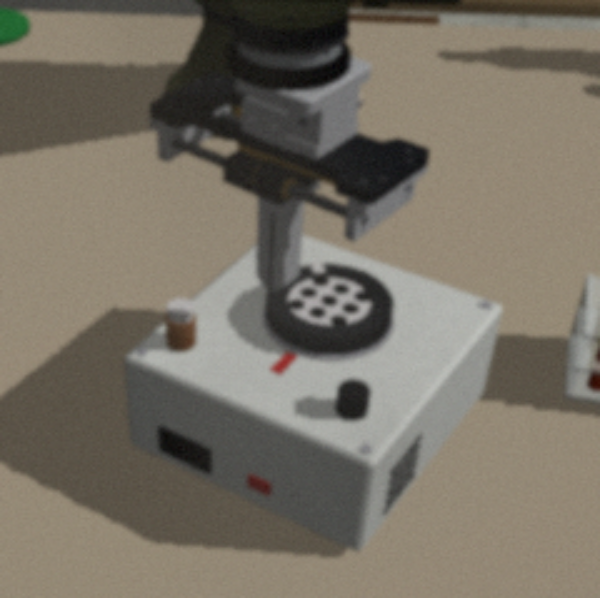

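```bash
python3 -m jog '[0,0.003,0.02,0,0,0.003,0.05,0,0,0.003,0.07,0,0,0.003,0.076,0,0,0.003,0.076,0,0,0.003,0.076,0,-0.004,0.003,0.076,0,-0.008,0.003,0.076,0,-0.010,0.003,0.076,0,-0.010,0.003,0.076,0]' 
for i in 1 2; do python3 -m jog '[-0.001,0,0,0,-0.001,0,0,0,-0.001,0,0,0]' ;done
```

```text
clock: 3.53
tcp_pos: [660.6, 50.1, 130.3]
tool_rot: [[0.823, -0.568, 0.001], [-0.568, -0.823, 0.0], [0.001, -0.001, -1.0]]
wrist_force: [0.3, 0.4, -0.0]
gripper_width: 0.7
clock: 3.78
tcp_pos: [660.0, 50.2, 129.5]
tool_rot: [[0.823, -0.568, 0.0], [-0.568, -0.823, -0.0], [0.0, -0.0, -1.0]]
wrist_force: [-0.5, -0.7, -0.5]
gripper_width: 0.6
clock: 4.03
tcp_pos: [659.1, 50.8, 129.4]
tool_rot: [[0.823, -0.568, -0.0], [-0.568, -0.823, -0.0], [-0.0, 0.0, -1.0]]
wrist_force: [0.3, -1.4, 1.6]
gripper_width: 0.6
```

```bash
for i in 1 2 3 4 5; do python3 -m jog '[-0.001,0,0,0,-0.001,0,0,0,-0.001,0,0,0]' |grep -E 'tcp|force';done
```

```text
tcp_pos: [658.3, 51.4, 129.5]
wrist_force: [-0.2, 0.1, -0.4]
tcp_pos: [657.4, 52.0, 129.5]
wrist_force: [1.2, 0.6, 0.4]
tcp_pos: [656.7, 52.4, 129.5]
wrist_force: [0.5, -0.2, 0.1]
tcp_pos: [656.6, 52.5, 129.5]
wrist_force: [7.3, -2.8, -3.4]
tcp_pos: [656.4, 52.4, 129.6]
wrist_force: [12.8, -7.7, -5.9]
```

Contact is at radius 58.4 mm, as expected for the 8 mm finger half-width, with about 6 N per mm of press. Next a first 30° trial arc, then I'll check the force.

```bash
cat > st.py <<'E'
from h import *
C=np.array([608.5,85.7]); s=manip.sense(); R=s['tool_rot']; d=s['tcp_pos'][:2]-C; f=R.T@s['wrist_force']
print("t",round(s['clock'],2),"r",np.hypot(*d).round(1),"th",np.degrees(np.arctan2(d[1],d[0])).round(1),"az",np.degrees(np.arctan2(R[1,0],R[0,0])).round(1),"z",s['tcp_pos'][2].round(1),"Ftool",f.round(1),"q6",s['q'][5].round(1), "y", (R[:2,1]@d).round(1))
E
python3 st.py; python3 -m jog '[-0.0003,-0.0059,0,-0.1047,-0.0012,-0.0118,0,-0.2094,-0.0028,-0.0175,0,-0.3142,-0.0049,-0.0230,0,-0.4189,-0.0076,-0.0283,0,-0.5236]' >/dev/null; python3 st.py
python3 - <<'E'
from h import *
p,d=manip.snapshot("scene");cv2.imwrite("pics/s2.png",cv2.resize(p[180:300,280:460],None,fx=4,fy=4))
E
```

```text
t 5.28 r 58.4 th -34.8 az -34.7 z 129.6 Ftool [14.9 -1.   6. ] q6 126.1 y 0.1
t 5.7 r 59.3 th -5.2 az -4.4 z 129.7 Ftool [22.9  2.8  9.7] q6 98.2 y 0.8
```

View pics/s2.png

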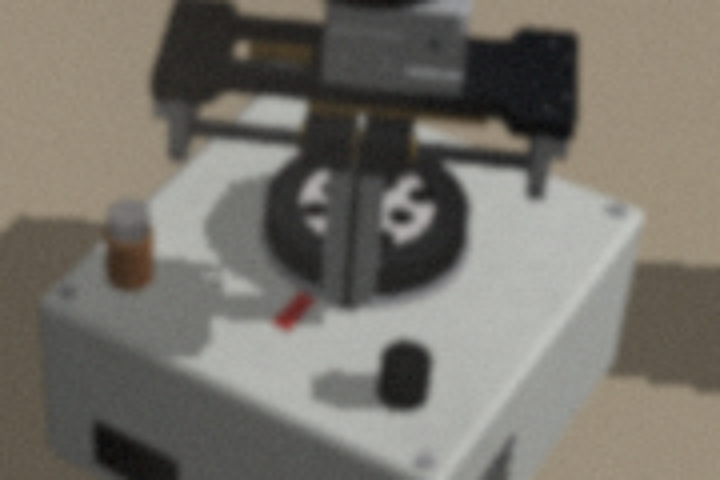

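Force rose to 23 N because the true axis is about 1 mm further in +x. I'll shift the arc by that amount and go on.

```bash
sed -i 's/608.5,85.7/609.7,85.5/' st.py; python3 -m jog '[0.0011,-0.0059,0,-0.1047,0.0002,-0.0118,0,-0.2094,-0.0014,-0.0175,0,-0.3142,-0.0035,-0.0230,0,-0.4189,-0.0062,-0.0283,0,-0.5236]' >/dev/null; python3 st.py; python3 -m jog '[-0.0003,-0.0059,0,-0.1047,-0.0012,-0.0118,0,-0.2094,-0.0028,-0.0175,0,-0.3142,-0.0049,-0.0230,0,-0.4189,-0.0076,-0.0283,0,-0.5236]' >/dev/null; python3 st.py
python3 - <<'E'
from h import *
p,d=manip.snapshot("top");cv2.imwrite("pics/t2.png",cv2.resize(p[170:330,200:360],None,fx=3.75,fy=3.75))
E
```

```text
t 6.17 r 59.4 th 25.6 az 25.7 z 129.7 Ftool [21.9  2.7  9.5] q6 70.7 y 0.1
t 6.58 r 60.5 th 56.0 az 55.8 z 129.7 Ftool [25.8  1.5  7.6] q6 42.8 y -0.3
```

View pics/t2.png

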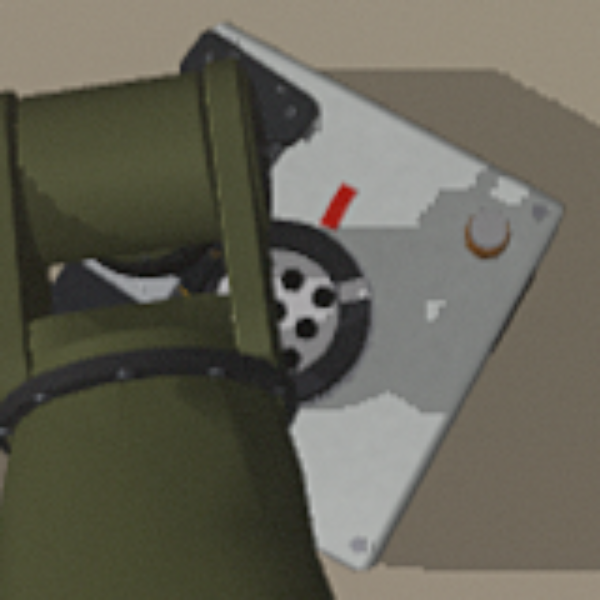

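Works: the mark moved from azimuth −167° to about −80°. Next I shift the arc out by 2 mm and go on in 60° arcs.

```bash
sed -i 's/609.7,85.5/610,87.3/' st.py; python3 -m jog '[0.0017,-0.0059,0,-0.1047,0.0008,-0.0118,0,-0.2094,-0.0008,-0.0175,0,-0.3142,-0.0029,-0.0230,0,-0.4189,-0.0056,-0.0283,0,-0.5236]' >/dev/null; python3 st.py; python3 -m jog '[-0.0003,-0.0059,0,-0.1047,-0.0012,-0.0118,0,-0.2094,-0.0028,-0.0175,0,-0.3142,-0.0049,-0.0230,0,-0.4189,-0.0076,-0.0283,0,-0.5236]' >/dev/null; python3 st.py
```

```text
t 7.05 r 59.6 th 84.8 az 85.7 z 129.5 Ftool [17.2  2.1  2.5] q6 14.2 y 0.9
t 7.47 r 60.1 th 114.4 az 115.8 z 129.5 Ftool [23.1  2.8 -3.5] q6 -15.9 y 1.4
```

```bash
python3 -m jog '[0.0012,-0.0059,0,-0.1047,0.0003,-0.0118,0,-0.2094,-0.0013,-0.0175,0,-0.3142,-0.0034,-0.0230,0,-0.4189,-0.0061,-0.0283,0,-0.5236]' >/dev/null; python3 st.py; python3 -m jog '[-0.0003,-0.0059,0,-0.1047,-0.0012,-0.0118,0,-0.2094,-0.0028,-0.0175,0,-0.3142,-0.0049,-0.0230,0,-0.4189,-0.0076,-0.0283,0,-0.5236]' >/dev/null; python3 st.py
```

```text
t 7.88 r 60.5 th 143.7 az 145.8 z 129.4 Ftool [20.9  1.4 -8.7] q6 -47.2 y 2.2
t 8.3 r 60.4 th 173.3 az 175.7 z 129.4 Ftool [ 31.1   2.4 -16.4] q6 -79.9 y 2.5
```

```bash
python3 -m jog '[0.0022,-0.0059,0,-0.1047,0.0016,-0.0118,0,-0.2094,0.0000,-0.0175,0,-0.3142,-0.0021,-0.0230,0,-0.4189,-0.0048,-0.0283,0,-0.5236]' >/dev/null; python3 st.py; python3 -m jog '[-0.0001,-0.0059,0,-0.1047,-0.0010,-0.0118,0,-0.2094,-0.0026,-0.0175,0,-0.3142,-0.0047,-0.0230,0,-0.4189]' >/dev/null; python3 st.py
```

```text
t 8.72 r 60.2 th -157.2 az -154.3 z 129.4 Ftool [14.8  2.2 -7.5] q6 -112.8 y 3.1
t 9.05 r 59.7 th -133.6 az -130.3 z 129.4 Ftool [18.8  1.9 -6.4] q6 -138.8 y 3.4
```

End of the first stroke (q6 near its limit). I back off outward, lift, and look.

```bash
python3 -m jog '[0.010,0,0,0,0.020,0,0,0,0.020,0,0,0,0.02,0,-0.035,0,0.02,0,-0.07,0,0.02,0,-0.075,0,0.02,0,-0.075,0,0.02,0,-0.075,0]'; python3 st.py
python3 - <<'E'
from h import *
p,d=manip.snapshot("top");cv2.imwrite("pics/t3.png",cv2.resize(p[170:330,200:360],None,fx=3.75,fy=3.75))
p,d=manip.snapshot("scene");cv2.imwrite("pics/s3.png",cv2.resize(p[180:300,280:460],None,fx=4,fy=4))
E
```

```text
clock: 9.72
tcp_pos: [557.2, 30.9, 203.9]
tool_rot: [[-0.651, -0.759, -0.0], [-0.759, 0.651, 0.0], [0.0, 0.0, -1.0]]
wrist_force: [0.4, -0.2, 0.2]
gripper_width: 0.7
t 9.72 r 77.3 th -133.1 az -130.7 z 203.9 Ftool [-0.1 -0.4 -0.2] q6 -139.9 y 3.3
```

View pics/t3.png

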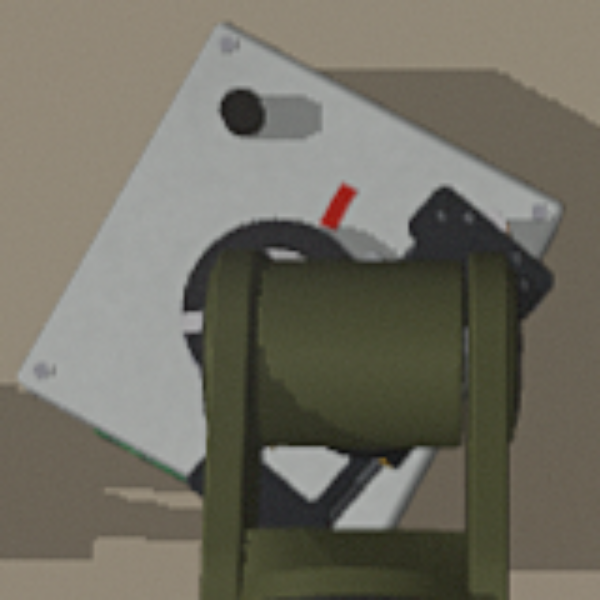

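View pics/s3.png

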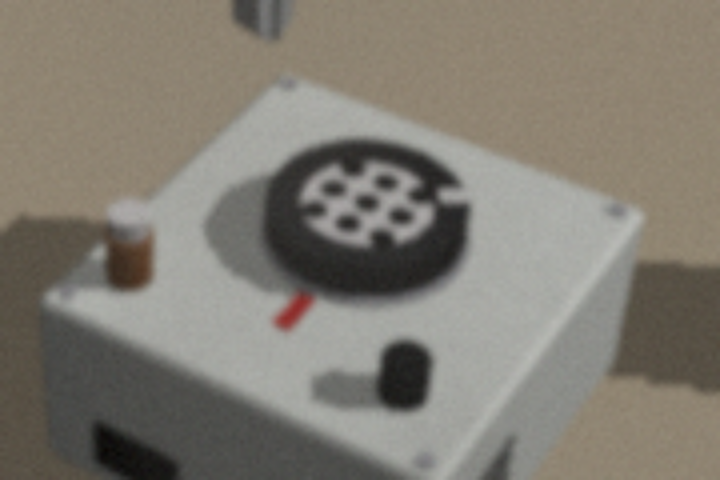

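The ring stands at about 484° with no slip (mark at az 95°), so 236° remain. I return to the −35° start above deck objects.

```bash
python3 -m jog '[-0.085,-0.08,0,1.157,-0.085,-0.08,0,1.157,-0.085,-0.08,0,1.157,-0.085,-0.08,0,1.157,-0.085,-0.08,0,1.157,-0.085,-0.08,0,1.157,-0.085,-0.08,0,1.157,-0.085,-0.08,0,1.157,-0.085,-0.08,0,1.157,-0.085,-0.08,0,1.157]' >/dev/null
for i in 1 2 3; do python3 -m jog '[0,0,0,1.157,0,0,0,1.157,0,0,0,1.157,0,0,0,1.157,0,0,0,1.157,0,0,0,1.157,0,0,0,1.157,0,0,0,1.157,0,0,0,1.157,0,0,0,1.157]'>/dev/null; done; python3 st.py
```

```text
t 13.15 r 77.0 th -35.0 az -36.2 z 202.6 Ftool [-0.7 -0.3  0.4] q6 126.8 y -1.7
```

```bash
python3 -m jog '[0,0.0015,0.02,0,0,0.0015,0.05,0,0,0.0015,0.07,0,0,0.0015,0.073,0,0,0.0015,0.073,0,-0.004,0.0015,0.073,0,-0.008,0.0015,0.073,0,-0.012,0.0015,0.073,0,-0.016,0.0015,0.073,0,-0.016,0.0015,0.073,0]' >/dev/null; python3 st.py
for i in 1 2 3 ; do python3 -m jog '[-0.001,0,0,0,-0.001,0,0,0,-0.001,0,0,0]' >/dev/null; python3 st.py;done
```

```text
t 13.98 r 60.7 th -35.7 az -35.8 z 132.3 Ftool [ 0.5 -0.4 -0.5] q6 127.1 y -0.0
t 14.23 r 60.5 th -36.0 az -35.8 z 131.6 Ftool [ 0.3 -0.4  0.4] q6 127.1 y 0.2
t 14.48 r 59.4 th -36.0 az -35.8 z 131.4 Ftool [0.  0.  1.4] q6 127.2 y 0.3
t 14.73 r 58.3 th -36.0 az -35.8 z 131.4 Ftool [ 0.4 -1.  -0.9] q6 127.2 y 0.2
```

```bash
for i in 1 2 ; do python3 -m jog '[-0.001,0,0,0,-0.001,0,0,0,-0.001,0,0,0]' >/dev/null; python3 st.py;done
```

```text
t 14.98 r 58.1 th -36.1 az -35.8 z 131.5 Ftool [ 5.6 -1.3  2.6] q6 127.3 y 0.3
t 15.23 r 58.0 th -36.1 az -35.8 z 131.6 Ftool [12.3 -1.9  5. ] q6 127.3 y 0.3
```

```bash
for i in 1 2; do python3 -m jog '[0.0005,-0.0059,0,-0.1047,-0.0004,-0.0118,0,-0.2094,-0.0018,-0.0175,0,-0.3142,-0.0039,-0.0230,0,-0.4189,-0.0066,-0.0283,0,-0.5236]' >/dev/null; python3 st.py;done
```

```text
t 15.65 r 58.2 th -6.6 az -5.5 z 131.6 Ftool [5.9 1.8 2.1] q6 99.3 y 1.1
t 16.07 r 58.6 th 23.0 az 24.5 z 131.6 Ftool [8.5 2.4 3.5] q6 71.8 y 1.6
```

```bash
python3 -m jog '[-0.0002,-0.0059,0,-0.1047,-0.0011,-0.0118,0,-0.2094,-0.0027,-0.0175,0,-0.3142,-0.0048,-0.0230,0,-0.4189,-0.0075,-0.0283,0,-0.5236]' >/dev/null; python3 st.py;  python3 -m jog '[0.0005,-0.0059,0,-0.1047,-0.0004,-0.0118,0,-0.2094,-0.0018,-0.0175,0,-0.3142,-0.0039,-0.0230,0,-0.4189,-0.0066,-0.0283,0,-0.5236]' >/dev/null; python3 st.py
```

```text
t 16.48 r 59.0 th 52.9 az 54.5 z 131.7 Ftool [14.2  2.2  3.9] q6 43.9 y 1.7
t 16.9 r 59.6 th 82.4 az 84.6 z 131.6 Ftool [16.5  1.9  2.7] q6 15.3 y 2.2
```

```bash
for i in 1 2; do python3 -m jog '[0.0008,-0.0059,0,-0.1047,-0.0001,-0.0118,0,-0.2094,-0.0015,-0.0175,0,-0.3142,-0.0036,-0.0230,0,-0.4189,-0.0063,-0.0283,0,-0.5236]' >/dev/null; python3 st.py;done
```

```text
t 17.32 r 60.2 th 111.5 az 114.6 z 131.5 Ftool [19.8  1.7 -1.4] q6 -14.6 y 3.2
t 17.73 r 60.4 th 140.7 az 144.6 z 131.4 Ftool [25.6  2.8 -8.7] q6 -45.9 y 4.1
```

```bash
python3 -m jog '[0.0016,-0.0059,0,-0.1047,0.0008,-0.0118,0,-0.2094,-0.0007,-0.0175,0,-0.3142,-0.0028,-0.0230,0,-0.4189,-0.0055,-0.0283,0,-0.5236]' >/dev/null; python3 st.py
python3 - <<'E'
from h import *
p,d=manip.snapshot("top");cv2.imwrite("pics/t4.png",cv2.resize(p[170:330,200:360],None,fx=3.75,fy=3.75))
p,d=manip.snapshot("scene");cv2.imwrite("pics/s4.png",cv2.resize(p[180:300,280:460],None,fx=4,fy=4))
E
```

```text
t 18.15 r 60.4 th 170.1 az 174.6 z 131.4 Ftool [ 26.9   1.4 -14.4] q6 -78.4 y 4.7
```

View pics/t4.png

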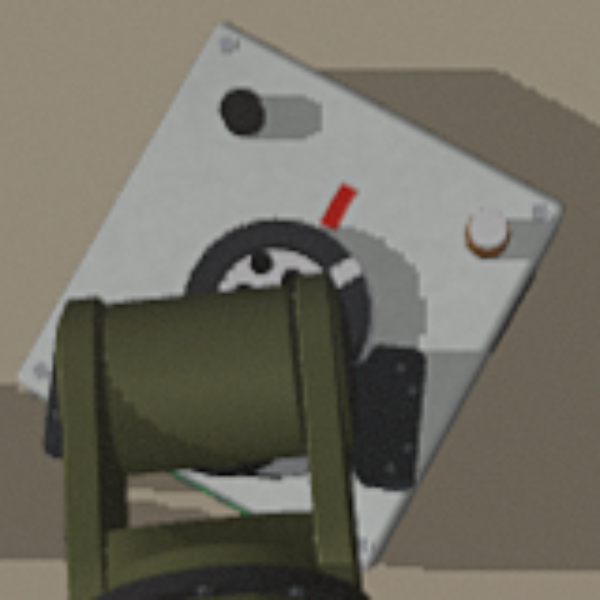

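View pics/s4.png

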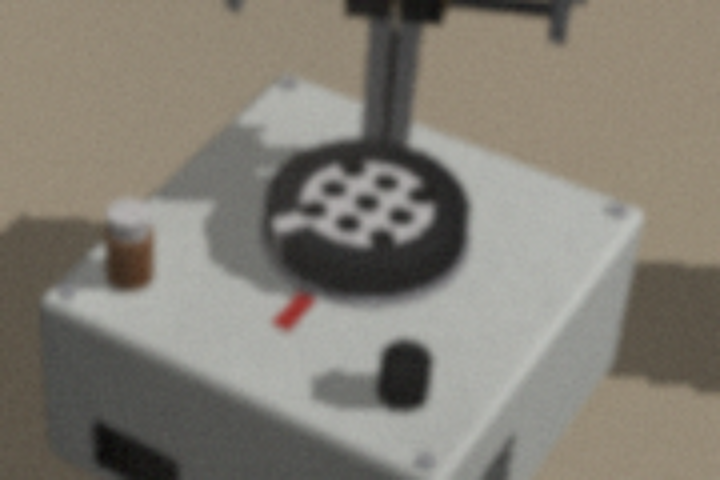

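The mark is at crop (346,272), az about −59°, so 30° short of the line. One more 30° arc, with less press.

```bash
python3 -m jog '[0.0022,-0.0059,0,-0.1047,0.0012,-0.0118,0,-0.2094,-0.0003,-0.0175,0,-0.3142,-0.0024,-0.0230,0,-0.4189,-0.0051,-0.0283,0,-0.5236]' >/dev/null; python3 st.py
python3 -m jog '[0.010,0,0,0,0.020,0,0,0,0.020,0,0,0,0.02,0,-0.035,0,0.02,0,-0.07,0,0.02,0,-0.075,0,0.02,0,-0.075,0]' >/dev/null
python3 - <<'E'
from h import *
p,d=manip.snapshot("top");cv2.imwrite("pics/t5.png",cv2.resize(p[170:330,200:360],None,fx=3.75,fy=3.75))
p,d=manip.snapshot("scene");cv2.imwrite("pics/s5.png",cv2.resize(p[180:300,280:460],None,fx=4,fy=4))
E
python3 st.py
```

```text
t 18.67 r 60.2 th -160.5 az -155.5 z 131.3 Ftool [ 24.1   1.5 -13.2] q6 -111.3 y 5.3
t 19.35 r 77.4 th -159.4 az -155.8 z 205.6 Ftool [ 0.4  0.5 -0.3] q6 -111.7 y 4.8
```

View pics/t5.png

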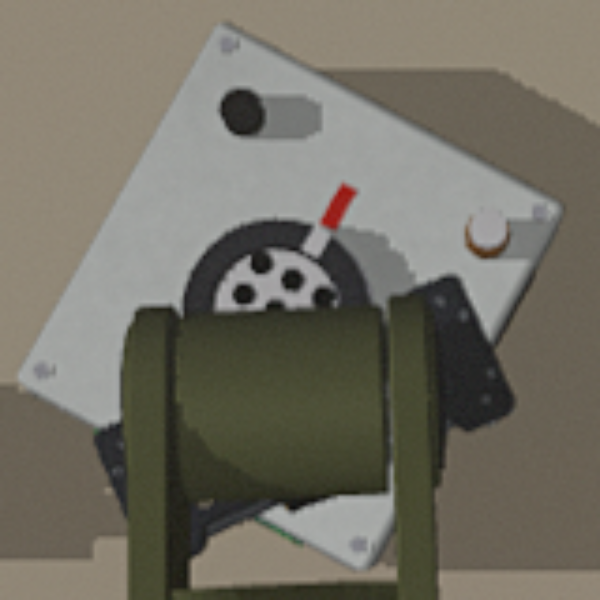

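View pics/s5.png

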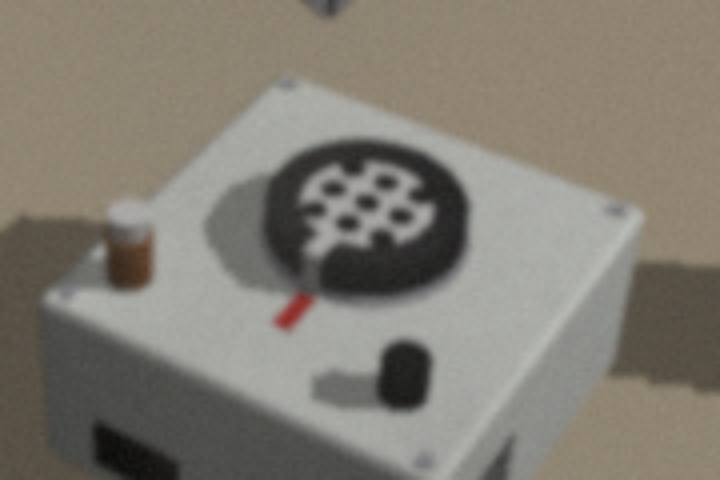

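The white mark (317,241) meets the inner end of the red line (332,225). Counting arcs, this is the second return, and the cap and vial are unmoved. I let it settle, then hand in.

```bash
python3 -m jog '[0,0,0,0,0,0,0,0,0,0,0,0,0,0,0,0]' | grep -E 'clock|force'; python3 -c "
from station import manip
print(manip.sign_off())"
```

```text
clock: 19.68
wrist_force: [0.2, 0.4, -0.5]
the job is handed in; nothing more can be done
None
```

The ring is two full turns out from tight, with its white mark lined up with the red index line. I handed the job in at about 19.7 s.

I stroked it anticlockwise with the shut fingertips in two long arcs of about 265° and 240°, lifting clear between them. Starting from a measured 222°, the ring read about 484° after the first arc and about 720° after the second. The finger and mark angles agreed, so there was no noticeable slip.

**Last checks:**
- **Mark:** both camera views showed it in line with the index line, within a few degrees.
- **Vial and cap:** they stood where they started.
- **Robot:** it was clear of everything, with the wrist force near zero.
- **Rack and beaker:** I did not measure them again at the end. The arm only passed above the rack and kept away from the beaker.

**What disagreed:**
- **Fingertip press:** it reached about 15–31 N in many places, above the suggested 5–10 N, though well below the 120 N wrist limit.
- **Ring axis:** contact put it 1–2 mm from where the camera did, which explains part of that; I corrected for it as I went.

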